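# Load the mandoline and set its sprung food holder on the courgette

## Task

Get the mandoline ready for slicing: stand the short trimmed piece of courgette in the square well of the carriage on the sloping deck, one cut end flat on the deck. Then lower the orange food holder squarely over it and gently, without pressing it hard down or dropping it, until its brim lies flat all round on the carriage's rim, so that the sprung foot rests on the courgette and the ringed stem stands up to show how much there is to slice. Leave it all standing there by itself, and leave the pepper mill, the punnet of tomatoes behind the mandoline and the rest of the courgette where they are.

Things in the scene. Friction and masses are not known exactly. Their poses are not given: they have to be found in the camera images.
- slicer: Mandoline, fixed: steel deck between black side rails, sloping 28 degrees, on a wire leg; low end faces the robot at yaw 0, black bow handle at the high end. 160 wide, 370 long in plan, 205 high. Origin on the worktop under the middle of the carriage; x runs level in the uphill direction (world x at yaw 0), y across, z up.
- carriage: Grey carriage, fixed on the deck: a bottomless square well, inside 58 x 58, 38 deep. Origin: middle of the well, on the deck that is its floor (107 above the worktop). z: square to the deck (28 degrees from vertical, leaning to the low end), the way things go in; x uphill along the deck; y across it, level. Free all round above the rim.
- carriage_rim (a point): Middle of the well's mouth, at z = 38 of the carriage, level with its flat square rim flange 88 x 88 (sides along the carriage's x and y).
- food_holder: Orange hat-shaped food holder, loose, 0.5 kg, upright on the worktop; heavy enough to stay down against its spring. Origin: middle of its underside, z up. Square brim 106 x 106 (sides along x, y) with a lip all round, 6 deep, 96 x 96 inside, that drops over the carriage's rim flange (4 clearance a side; turned square, any of four ways). Hollow round crown, inside 72 across or more, top at z = 47.
- holder_brim (a point): Middle of the brim's underside, 6 above the holder's underside. Seated, it lies on the carriage_rim point.
- holder_neck (a point): Grip point of the food holder: on its axis in the black square neck 36 x 36 (sides along the holder's x and y) that stands on the crown from z = 47 to z = 79 of the holder. This point is at z = 68.
- stem (a joint): Sprung stem of the food holder (m): 0 with its foot fully out, 0.031 pushed in. Foot: a black disc 40 across inside the crown, flush with the brim's underside at 0. Seated on the rim it reads how far the courgette stands above the rim (0.026). Steel rod with red rings; its top is 3 above the neck at 0 and rises between the fingers, to 40 above the grip point. It pushes with 1 N at 0, 2 N at 0.026.
- courgette: Short trimmed piece of courgette, loose, 0.1 kg: dark green cylinder 46 across, 64 high, with flat pale cut ends; stands upright on the chopping board. Origin: middle of its lower end; z up its axis. Either end may go down. Standing in the well it reaches 26 above the rim, so it can be let go with the fingertips above the rim.
- courgette_mid (a point): Middle of the short courgette piece, 32 from either end.
- board: Wooden chopping board, fixed, 280 along its x, 180 along its y, 16 thick. Origin: middle of its underside. It may lie on either side of the slicer, and the food holder on the other.
- courgette_rest: The longer, untrimmed rest of the courgette lying on the far part of the board, along the board's y, 148 long, 42 thick; origin in the middle of its underside. To be left alone.
- pepper_mill: Dark wooden pepper mill, 58 across, 150 high, behind the slicer; origin in the middle of its underside. To be left alone.
- tomato_punnet: Clear punnet of tomatoes, 100 x 140 x 63, behind the slicer; origin in the middle of its underside. To be left alone.
Mind the look-alikes: they are no part of the job. Of the things that look like the food_holder, the smaller one is meant.

How it is judged:
By the outcome, as a careful person would: the job done as asked, in the order asked, and still so for the second after the job is handed in, with the robot touching nothing.
It also fails if it takes over 58 s, if anything falls off the work surface, if the arm or the gripper's body presses on something with over 40 N, if the wrist force passes 120 N, or if a joint passes its speed limit or range.

## Robot

A 7-joint arm with a two-finger parallel gripper is mounted at the origin on the work surface; the furniture and walls round the work are solid. World frame = base frame: x ahead of the robot, y to its left, z up, the work surface at z = 0. Lengths are in m, angles in rad, forces in N, time in s.
With the tool pointing down it reaches from about 0.4 to 0.85 m from the base axis. Payload 4.5 kg.
Tool frame: the origin (TCP) lies where the fingers leave the gripper's body, on its centre line; the fingertips stand 64 mm ahead of it and the grasp point (between the pads) lies 45 mm ahead of it; z points along the fingers, y is the line along which they close (so a half turn about z gives the same grasp; the last joint's range is limited). The gripper opens to 88 mm and grips with 3 to 60 N. Pads are 18 mm wide; open, the fingers measure 123 mm over their backs; the gripper's body (75 mm by 187 mm) begins 45 mm behind the grasp point.
Start: joints at [0.034, 0.689, -0.195, 1.565, 0.157, 0.902, -0.215], TCP at [0.625, 0, 0.303] pointing down, gripper open.
Joint ranges: [-3.01, 3.01], [-0.46, 2.08], [-1.47, 1.51], [0.13, 2.56], [-1, 4.14], [0.04, 2.09], [-2.66, 2.66]. Speed limits (rad/s): [2.57, 2.57, 3.14, 3.14, 3.14, 3.14, 3.14].

## Interface

Orientations are given as a unit quaternion [x, y, z, w].
In Python, from plant import r gives the robot as it stands.
- The arm moves only by the tool play_rows, never from a script. Its arguments are lists of equal length, an entry for each row: "translation": the shift along the tool's x, y, z in m, a list of three; "delta_rot": the turn, a rotation vector about the tool's x, y, z in degrees, a list of three; "grip": the opening, from -1 (shut) to 1 (fully open). In form: {"translation": [[x, y, z], ...], "delta_rot": [[rx, ry, rz], ...], "grip": [grip, ...]}. A call has 1 to 20 rows; each row shifts and turns the commanded pose from where the row before left it, along the tool's axes as they then stand; what a row does not reach is not made up. A row lasts 1/8 s, in which the tool goes at most 62.5 mm and 10.7 degrees, less where a joint would pass 70% of its speed; a pose out of reach is approached as far as the arm can. A call with a gripper value outside its range is refused whole. The fingers move at their own pace and stop on an object; "squeeze" is the grip in N (left out, the last holds). Time passes only in rows, so rows that do not move let the fingers close. It gives the time, the measured TCP pose, the force, the opening and the grip force at its end, in the units of the state.
- r.get_state(): the state, without advancing time (a new reading comes with each control period).
- r.snapshot(name): name is "scene" or "side" or "wrist"; returns the picture (480x640x3 uint8, blue, green, red); there is no depth.
- r.get_calibration(name): a dict with "intrinsics" (3x3 intrinsics, pixels), "k1" (the pictures are not rectified: a ray, as slopes to the right and down, at radius r is drawn at 1 + k1 r^2 times it, then the intrinsics apply), "eye" and "rotation" of the camera in the world. Camera axes: x right, y up, looking along -z (the intrinsics and any distortion apply to the point x, -y, -z); pixel columns grow to the right and rows downward; lengths in m; the calibration is good to about 2 mm. A picture is of the moment at which its call begins: read the wrist's pose just before it. get_calibration takes no time and is no camera call; for the wrist camera it gives the pose at the moment of the call.
- r.finish_job(): hands the job in; it is judged then, once.
Trained networks look in the newest picture that a camera, given by its name, has taken for a name from the list of things; names that differ only in an ending like _2 or _b are one class to them, and where a whole thing is asked for, a point or a joint stands for the part that bears it (a point fixed in the world has none). Each returns a list of dicts, best first, with "confidence" (0 to 1); they miss things now and then, are a little off and sometimes report something else, mostly with a low value. They report only what shows in the picture. A call takes as long as a camera call. They do not tell look-alikes from the thing itself.
- r.look_for(camera, target): "point" ([x, y, z] in m, in world coordinates, good to about 4 mm: the middle of the surface that is visible of it).
- r.silhouettes(camera, target): "pixels" (480x640 bool, what is visible of it).
The state is a dict: "clock": time; "q": joint angles; "qd": joint speeds; "joint_torque": joint torques, N m; "tool_pos": TCP position; "eef_rot": TCP orientation; "contact_force": force on the tool from outside, world axes, zero at the start; "moment": the same for the moment, N m; "opening": opening from 0.0 (shut) to 1.0 (fully open); "finger_force": force on a finger pad.
Only numpy, scipy, OpenCV 4.12 (cv2) and the standard library are available. Lean on these libraries where they do the work, as an engineer would, in place of code of your own. Each camera call takes 0.05 s, during which the arm holds its last target. There are 200 camera calls.

## Working session

There is one attempt and no reset: what is moved stays moved. The work goes in short steps, Python scripts to look and compute and a tool call to move; the robot and the scene stay as the last step left them, time stands still between calls to the robot, and variables do not carry over. Pictures are saved under pics/ and viewed, at most 10 in all, crops included, and the job is handed in when it is done.

Besides the shell and the picture viewer there is one more tool, called after "Request:" as name(argument=value, ...), one argument or row to a line, values as JSON. play_rows: Moves the arm, as the interface text tells. Its arguments: {"type":"object","properties":{"translation":{"type":"array","items":{"type":"array","items":{"type":"number"}}},"delta_rot":{"type":"array","items":{"type":"array","items":{"type":"number"}}},"grip":{"type":"array","items":{"type":"number"}},"squeeze":{"type":"number"}},"required":["translation","delta_rot","grip"]}

```bash
mkdir -p pics; cat > h.py <<'E'
import numpy as np, cv2
from plant import r
from scipy.spatial.transform import Rotation as R
def proj(c,P):
    P=np.atleast_2d(P); E=np.array(c["eye"]); M=np.array(c["rotation"])
    p=(P-E)@M; s=np.c_[p[:,0]/-p[:,2], -p[:,1]/-p[:,2]]
    s=s*(1+c["k1"]*(s**2).sum(1,keepdims=True)); K=np.array(c["intrinsics"])
    return s@K[:2,:2].T+K[:2,2]
def ray(c,uv):
    K=np.array(c["intrinsics"]); d=(np.array(uv,float)-K[:2,2])/np.array([K[0,0],K[1,1]])
    s=d.copy()
    for _ in range(20): s=d/(1+c["k1"]*(s@s))
    v=np.array(c["rotation"])@np.array([s[0],-s[1],-1.]); return np.array(c["eye"]),v/np.linalg.norm(v)
def onz(c,uv,z):
    e,v=ray(c,uv); return e+v*(z-e[2])/v[2]
E
python3 - <<'E'
from h import *
im={}
for n in ["scene","side"]:
    im[n]=r.snapshot(n); cv2.imwrite(f"pics/{n}0.png",im[n])
    c=r.get_calibration(n); print(n,c)
    for t in ["slicer","carriage","food_holder","courgette","board","courgette_rest","pepper_mill","tomato_punnet"]:
        for d in r.look_for(n,t)[:3]: print(t,np.round(d["point"],3),round(d["confidence"],2),proj(c,d["point"]).round())
E
```

```text
scene {'intrinsics': array([[586.28097786,   0.        , 328.77260491],
       [  0.        , 586.28097786, 245.31934262],
       [  0.        ,   0.        ,   1.        ]]), 'k1': -0.06422051560523909, 'eye': array([-0.08192875,  1.08237782,  0.90724446]), 'rotation': array([-0.12205457,  0.46304971,  0.8474703 , -0.22908893])}Traceback (most recent call last):
  File "<stdin>", line 7, in <module>
  File "h.py", line 6, in proj
    p=(P-E)@M; s=np.c_[p[:,0]/-p[:,2], -p[:,1]/-p[:,2]]
      ~~~~~^~
ValueError: matmul: Input operand 1 has a mismatch in its core dimension 0, with gufunc signature (n?,k),(k,m?)->(n?,m?) (size 4 is different from 3)
```

Rotation is a quaternion.

```bash
sed -i 's/np.array(c\["rotation"\])/R.from_quat(c["rotation"]).as_matrix()/' h.py
python3 - <<'E'
from h import *
for n in ["scene","side"]:
    im=r.snapshot(n); cv2.imwrite(f"pics/{n}0.png",im)
    c=r.get_calibration(n); print(n,c["eye"])
    for t in ["slicer","carriage","food_holder","courgette","board","courgette_rest","pepper_mill","tomato_punnet"]:
        for d in r.look_for(n,t)[:3]: print(t,np.round(d["point"],3),round(d["confidence"],2),proj(c,d["point"])[0].round())
print(r.get_state())
E
```

```text
scene [-0.08192875  1.08237782  0.90724446]
slicer [0.559 0.048 0.118] 0.84 [312. 247.]
slicer [ 0.518 -0.277  0.031] 0.34 [382. 224.]
carriage [0.564 0.07  0.131] 0.62 [306. 246.]
food_holder [ 0.287 -0.183  0.04 ] 0.81 [446. 259.]
food_holder [ 0.516 -0.271  0.028] 0.76 [382. 226.]
courgette [0.417 0.36  0.066] 0.84 [292. 360.]
board [0.481 0.363 0.019] 0.68 [267. 366.]
courgette_rest [0.574 0.327 0.052] 0.65 [241. 330.]
pepper_mill [0.733 0.229 0.068] 0.78 [213. 280.]
tomato_punnet [ 0.757 -0.232  0.056] 0.89 [305. 203.]
side [0.59931997 0.92739356 0.90893719]
slicer [0.588 0.056 0.126] 0.8 [305. 259.]
carriage [0.565 0.069 0.124] 0.82 [316. 263.]
food_holder [ 0.529 -0.272  0.028] 0.77 [323. 205.]
food_holder [ 0.309 -0.183  0.042] 0.73 [407. 218.]
courgette [0.426 0.362 0.071] 0.67 [399. 387.]
board [0.494 0.36  0.016] 0.92 [361. 404.]
pepper_mill [0.743 0.23  0.074] 0.79 [232. 339.]
pepper_mill [ 0.522 -0.27   0.027] 0.27 [325. 206.]
pepper_mill [0.567 0.069 0.128] 0.23 [315. 262.]
tomato_punnet [ 0.772 -0.229  0.057] 0.69 [233. 210.]
{'clock': 1.0, 'q': array([ 0.0337972 ,  0.68905946, -0.19461234,  1.56528596,  0.15730782,
        0.90251734, -0.21510048]), 'qd': array([-5.43647650e-05, -2.84260133e-04,  1.62567818e-04,  2.00785976e-03,
        8.82615792e-04, -4.88061526e-04,  1.98672103e-03]), 'joint_torque': array([ 6.88063392e-04, -5.27498281e+01, -1.26691181e+00, -1.53747636e+01,
       -5.19412744e-02, -7.52260476e-04, -3.80488405e-05]), 'tool_pos': array([6.25022162e-01, 3.05713667e-05, 3.02772109e-01]), 'eef_rot': array([7.07093583e-01, 7.07119977e-01, 4.40676557e-05, 3.69948627e-05]), 'contact_force': array([-0.11669466,  0.27525345,  0.63132633]), 'moment': array([-0.04105859,  0.02197644, -0.01047886]), 'finger_force': 0.0, 'opening': 1.0000055638201313}
```

View pics/scene0.png

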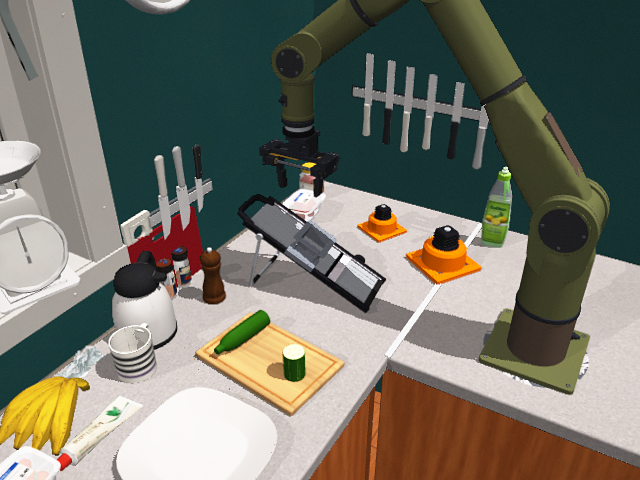

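View pics/side0.png

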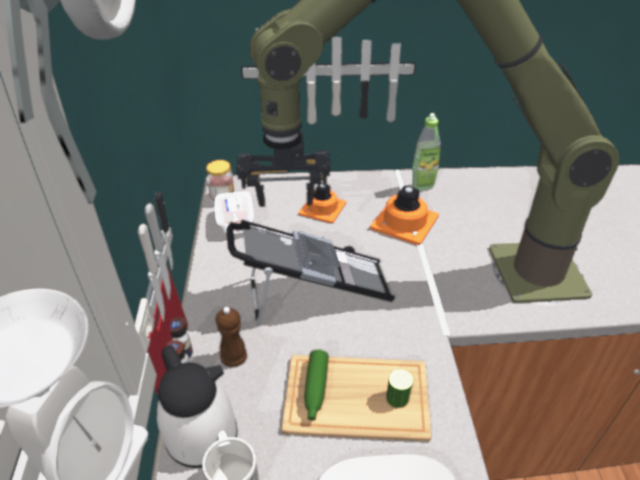

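The scene shows the slicer at about (312,247) and the short courgette at (293,362), with the rest of the courgette at (243,333). There are two holder candidates, a small one at (382,222) and a large one at (443,255). The smaller one at (382,222) is meant. I'll confirm that in a crop and add the wrist view.

```bash
python3 - <<'E'
from h import *
s=cv2.imread("pics/scene0.png"); c=r.get_calibration("scene")
crop=cv2.resize(s[190:290,340:490],None,fx=2.66,fy=2.66,interpolation=cv2.INTER_CUBIC)
w=r.snapshot("wrist"); cw=r.get_calibration("wrist"); print(cw, r.get_state()["tool_pos"])
cv2.imwrite("pics/w0.png",w)
cv2.imwrite("pics/crop0.png",np.vstack([crop,np.zeros((0,crop.shape[1],3),np.uint8)]))
for t in ["slicer","carriage","food_holder"]:
    for d in r.look_for("wrist",t)[:2]: print(t,np.round(d["point"],3),round(d["confidence"],2),proj(cw,d["point"])[0].round())
# brim corners
for n in ["scene","side"]:
    c=r.get_calibration(n); r.snapshot(n)
    for d in r.silhouettes(n,"food_holder")[:2]:
        m=d["pixels"].astype(np.uint8); cnt=max(cv2.findContours(m,0,2)[0],key=cv2.contourArea)[:,0]
        P=np.array([onz(c,p,0.006)[:2] for p in cnt]); 
        print(n,d["confidence"],"ext x",P[:,0].min().round(3),P[:,0].max().round(3),"y",P[:,1].min().round(3),P[:,1].max().round(3), "px",cnt.min(0),cnt.max(0))
    for d in r.silhouettes(n,"courgette")[:2]:
        m=d["pixels"]; v,u=np.nonzero(m); print(n,"courg",d["confidence"],u.min(),u.max(),v.min(),v.max())
E
```

```text
{'intrinsics': array([[404.11477258,   0.        , 316.56471169],
       [  0.        , 404.11477258, 242.98660021],
       [  0.        ,   0.        ,   1.        ]]), 'k1': -0.01346326007817438, 'eye': array([0.6243065 , 0.06604634, 0.38443247]), 'rotation': array([-1.30386553e-01, -1.65932152e-04, -3.75834648e-04,  9.91463150e-01])} [6.25017771e-01 2.72852585e-05 3.02755366e-01]
slicer [0.635 0.053 0.15 ] 0.81 [335. 159.]
carriage [0.569 0.044 0.129] 0.87 [228. 172.]
food_holder [ 0.527 -0.249  0.011] 0.81 [228. 432.]
scene 0.73 ext x 0.456 0.602 y -0.432 -0.218 px [357 204] [406 242]
scene 0.63 ext x 0.205 0.408 y -0.413 -0.111 px [406 225] [481 284]
scene courg 0.67 282 304 345 381
side 0.62 ext x 0.459 0.596 y -0.412 -0.223 px [299 184] [346 222]
side 0.58 ext x 0.721 0.797 y 0.081 0.249 px [215 308] [246 367]
side courg 0.8 386 413 370 408
side courg 0.73 299 345 185 223
```

View pics/crop0.png

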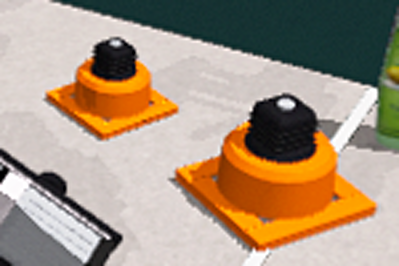

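View pics/w0.png

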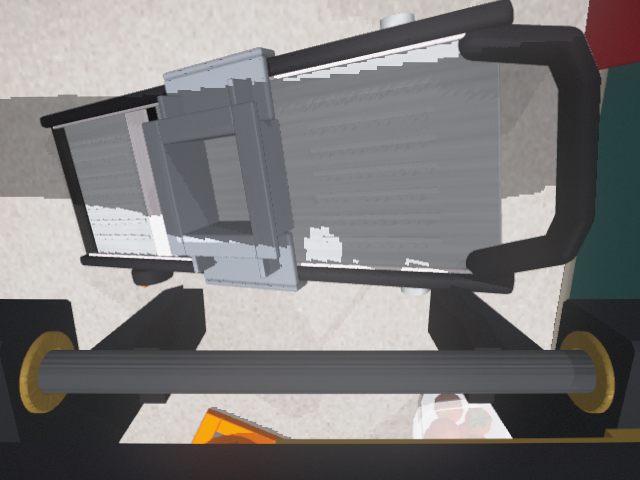

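The crop confirms it: the left holder, at scene (382,222), has the clearly smaller brim (about 0.15 m across the diagonal, so 106 square). The wrist view shows the carriage around (215,170), with the slicer yawed a few degrees counter-clockwise. Next I'll enlarge the carriage with a model overlay.

```bash
cat >> h.py <<'E'
def carr(x,y,yaw):
    "carriage pose: origin, rotation matrix (cols x uphill, y, z normal)"
    return np.array([x,y,0.107]), (R.from_euler('z',yaw)*R.from_euler('y',-np.radians(28))).as_matrix()
def sq(x,y,yaw,h,z):
    o,M=carr(x,y,yaw); return o+np.array([[a*h,b*h,z] for a,b in [(-1,-1),(1,-1),(1,1),(-1,1)]])@M.T
E
python3 - <<'E'
from h import *
c=r.get_calibration("wrist"); w=cv2.imread("pics/w0.png")
x0,y0,f=120,30,4
im=cv2.resize(w[y0:y0+150*1+110,x0:x0+200],None,fx=f/1.75,fy=f/1.75,interpolation=cv2.INTER_CUBIC); f=f/1.75
g=(0.573,0.05,0.09)
for h,z,col in [(.044,.038,(0,0,255)),(.029,.038,(0,255,0)),(.029,0,(255,0,0))]:
    q=proj(c,sq(*g,h,z)); print(q.round())
    cv2.polylines(im,[((q-[x0,y0])*f).astype(int)],True,col,1)
cv2.imwrite("pics/w0c.png",im); print(im.shape,f)
E
```

```text
[[163. 235.]
 [270. 240.]
 [250.  76.]
 [136.  98.]]
[[174. 213.]
 [246. 214.]
 [231. 109.]
 [158. 120.]]
[[214. 202.]
 [281. 202.]
 [271. 110.]
 [201. 119.]]
(594, 457, 3) 2.2857142857142856
```

View pics/w0c.png

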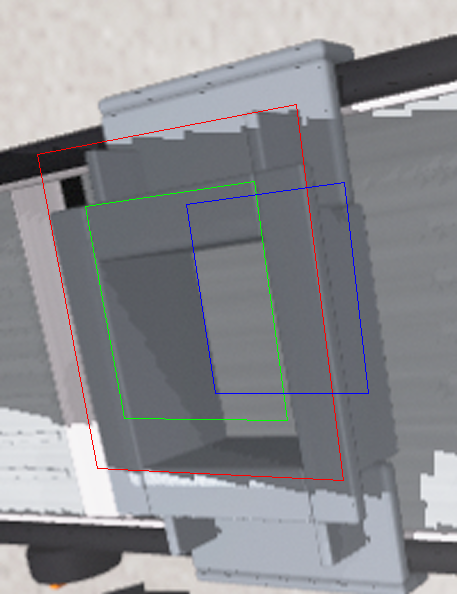

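In the crop the flange corners lie at about (50,210), (307,165), (357,523) and (112,514). The mouth corners are at about (98,260), (262,238), (302,467) and (143,467). I'll fit the pose to these.

```bash
python3 - <<'E'
from h import *
from scipy.optimize import least_squares
c=r.get_calibration("wrist")
P=np.array([(112,514),(357,523),(307,165),(50,210),(143,467),(302,467),(262,238),(98,260)])/2.2857+[120,30]
f=lambda p:(np.r_[proj(c,sq(*p,.044,.038)),proj(c,sq(*p,.029,.038))]-P).ravel()
s=least_squares(f,[.573,.04,.09],loss='soft_l1'); print(s.x,np.degrees(s.x[2])); print(f(s.x).reshape(-1,2).round(1))
# holder & courgette estimates from scene/side
from itertools import product
def mask(n,t,near):
    c=r.get_calibration(n); best=None
    for d in r.silhouettes(n,t):
        v,u=np.nonzero(d["pixels"]); 
        if np.hypot(u.mean()-near[0],v.mean()-near[1])<20: return d["pixels"]
def hull(p): return cv2.convexHull(p.astype(np.float32))
def render(p):
    m=np.zeros((480,640),np.uint8); cv2.fillConvexPoly(m,hull(p).round().astype(int),1); return m.astype(bool)
def cyl(x,y,z0,h,rad):
    a=np.linspace(0,2*np.pi,40); return np.array([[x+rad*np.cos(t),y+rad*np.sin(t),z] for t in a for z in (z0,z0+h)])
def hold(x,y,w):
    M=R.from_euler('z',w).as_matrix(); q=np.array([[a*.053,b*.053,0] for a,b in product((1,-1),(1,-1))])
    q=np.r_[q,q+[0,0,.009]]@M.T; return q+[x,y,0]
from scipy.optimize import minimize
ms={}
for n,nc,nh in [("scene",(293,362),(382,222)),("side",(400,388),(322,205))]:
    r.snapshot(n); ms[n]=(mask(n,"courgette",nc),mask(n,"food_holder",nh)); print(n,[None if m is None else m.sum() for m in ms[n]])
cs={n:r.get_calibration(n) for n in ms}
def cost(p): return sum(1-(ms[n][0]&(k:=render(proj(cs[n],cyl(p[0],p[1],.016,.064,.023))))).sum()/(ms[n][0]|k).sum() for n in ms if ms[n][0] is not None)
b=minimize(cost,[.41,.35],method='Nelder-Mead',options=dict(initial_simplex=[[.40,.34],[.43,.34],[.40,.38]])); print("courg",b.x,b.fun)
def full(p,n):
    M=render(proj(cs[n],hold(*p)))|render(proj(cs[n],cyl(p[0],p[1],0,.047,.038)))|render(proj(cs[n],cyl(p[0],p[1],.047,.03,.018))); return M
def cost2(p): return sum(1-(ms[n][1]&(k:=full(p,n))).sum()/(ms[n][1]|k).sum() for n in ms if ms[n][1] is not None)
best=min((minimize(cost2,[.525,-.272,a],method='Nelder-Mead',options=dict(initial_simplex=[[.51,-.28,a],[.54,-.28,a],[.51,-.25,a],[.525,-.27,a+.2]])) for a in (-.6,-.3,0,.3,.6)),key=lambda b:b.fun); print("holder",best.x,best.fun)
E
```

```text
[0.57547745 0.03701187 0.11250113] 6.445839915394117
[[ 1.  -0. ]
 [ 0.5  2. ]
 [-0.8 -0.8]
 [-0.4 -0.2]
 [-1.3 -0.3]
 [-0.1  1.1]
 [ 1.2 -0.3]
 [-0.  -0. ]]
scene [np.int64(725), np.int64(1058)]
side [np.int64(826), np.int64(1094)]
courg [0.42098131 0.35090048] 0.19053794415307213
holder [ 0.52847738 -0.29310329 -0.43719013] 0.1873986212489862
```

Slicer, courgette and holder are located to a few mm. I'll move above the courgette, where tool x = world y, tool y = world x and tool z = down.

Request:
play_rows(
  translation=[
    [0.035,-0.02,0.004],
    [0.035,-0.02,0.004],
    [0.035,-0.02,0.004],
    [0.035,-0.02,0.004],
    [0.035,-0.02,0.004],
    [0.035,-0.02,0.004],
    [0.035,-0.02,0.004],
    [0.035,-0.02,0.004],
    [0.035,-0.022,0.004],
    [0.036,-0.022,0.004],
    [0,0,0],
    [0,0,0],
  ],
  delta_rot=[
    [0,0,0],
    [0,0,0],
    [0,0,0],
    [0,0,0],
    [0,0,0],
    [0,0,0],
    [0,0,0],
    [0,0,0],
    [0,0,0],
    [0,0,0],
    [0,0,0],
    [0,0,0],
  ],
  grip=[1,1,1,1,1,1,1,1,1,1,1,1],
)

```text
clock: 3.3
tool_pos: [0.4214, 0.3504, 0.2628]
eef_rot: [0.707, 0.707, -0.0, 0.0]
contact_force: [0.1, 0.1, 0.4]
opening: 0.999
finger_force: 0.0
```

```bash
cat > court.py <<'E'
from h import *
from scipy.optimize import minimize
def cyl(x,y,z0,h,rad):
    a=np.linspace(0,2*np.pi,40); return np.array([[x+rad*np.cos(t),y+rad*np.sin(t),z] for t in a for z in (z0,z0+h)])
def render(p):
    m=np.zeros((480,640),np.uint8); cv2.fillConvexPoly(m,cv2.convexHull(p.astype(np.float32)).round().astype(int),1); return m.astype(bool)
E
python3 - <<'E'
from court import *
s=r.get_state(); c=r.get_calibration("wrist"); w=r.snapshot("wrist"); cv2.imwrite("pics/w1.png",w)
print(s["clock"],s["tool_pos"],s["eef_rot"],s["q"].round(3))
S=r.silhouettes("wrist","courgette")
for d in S:
    v,u=np.nonzero(d["pixels"]); m=d["pixels"]; print(d["confidence"],u.min(),u.max(),v.min(),v.max(),m.sum())
    f=lambda p:1-(m&(k:=render(proj(c,cyl(p[0],p[1],.016,.064,.023))))).sum()/(m|k).sum()
    b=minimize(f,[.42,.35],method='Nelder-Mead',options=dict(initial_simplex=[[.41,.34],[.43,.34],[.41,.36]])); print(b.x,b.fun)
E
```

```text
3.3 [0.42144652 0.35038444 0.26275532] [ 7.07249088e-01  7.06964275e-01 -9.98105666e-05  4.80976363e-04] [-0.7    0.641 -0.129  1.844  0.127  0.665 -0.904]
0.68 283 349 191 269 4038
[0.42112488 0.34994661] 0.05211267605633807
```

Request:
play_rows(
  translation=[
    [0,0,0.03],
    [0,0,0.03],
    [0,0,0.03],
    [0,0,0.03],
    [0,0,0.015],
    [0,0,0.006],
    [0,0,0],
    [0,0,0],
    [0,0,0],
    [0,0,0],
    [0,0,0],
    [0,0,0],
    [0,0,0],
  ],
  delta_rot=[
    [0,0,0],
    [0,0,0],
    [0,0,0],
    [0,0,0],
    [0,0,0],
    [0,0,0],
    [0,0,0],
    [0,0,0],
    [0,0,0],
    [0,0,0],
    [0,0,0],
    [0,0,0],
    [0,0,0],
  ],
  grip=[1,1,1,1,1,1,1,-1,-1,-1,-1,-1,-1],
  squeeze=15,
)

```text
clock: 5.03
tool_pos: [0.421, 0.3511, 0.1218]
eef_rot: [0.707, 0.707, 0.0, 0.0]
contact_force: [-0.9, 0.4, 1.6]
opening: 0.522
finger_force: 15.0
```

```bash
python3 - <<'E'
from h import *
o,M=carr(.5755,.037,.1125); print(M[:,2])
for d in (.1058,.176,.19): print(d,o+M[:,2]*d)
E
```

```text
[-0.46650382 -0.05270421  0.88294759]
0.1058 [0.5261439  0.03142389 0.20041586]
0.176 [0.49339533 0.02772406 0.26239878]
0.19 [0.48686427 0.0269862  0.27476004]
```

Request:
play_rows(
  translation=[
    [0,0,-0.02],
    [0,0,-0.04],
    [0,0,-0.04],
    [0,0,-0.04],
    [0,0,-0.04],
    [-0.036,0.006,0],
    [-0.036,0.006,0],
    [-0.036,0.009,0],
    [-0.036,0.009,0],
    [-0.036,0.009,0],
    [-0.036,0.009,0],
    [-0.036,0.009,0],
    [-0.036,0.009,0],
    [-0.036,0,0],
    [0,0,0],
    [0,0,0],
    [0,0,0],
    [0,0,0],
    [0,0,0],
    [0,0,0],
  ],
  delta_rot=[
    [0,0,0],
    [0,0,0],
    [0,0,0],
    [0,0,0],
    [0,0,0],
    [0,0,0],
    [0,0,0],
    [0,0,0],
    [0,0,0],
    [0,0,0],
    [0,0,0],
    [0,0,0],
    [0,0,0],
    [0,0,-6.4],
    [-7,0,0],
    [-7,0,0],
    [-7,0,0],
    [-7,0,0],
    [0,0,0],
    [0,0,0],
  ],
  grip=[-1,-1,-1,-1,-1,-1,-1,-1,-1,-1,-1,-1,-1,-1,-1,-1,-1,-1,-1,-1],
)

```text
clock: 7.52
tool_pos: [0.4759, 0.025, 0.2949]
eef_rot: [0.657, 0.736, 0.123, 0.113]
contact_force: [-0.2, -0.3, -0.9]
opening: 0.517
finger_force: 15.0
```

```bash
cat > tgt.py <<'E'
from h import *
import sys
def rep(d,off=(0,0)):
    "remaining shift in tool axes, and turn, to TCP at height d over the well floor"
    s=r.get_state(); o,M=carr(.5755,.037,.1125); T=o+M@np.array([off[0],off[1],d]); A=R.from_quat(s["eef_rot"])
    G=R.from_matrix(np.c_[M[:,1],M[:,0],-M[:,2]])
    print(s["clock"],"shift tool mm",(A.inv().apply(T-s["tool_pos"])*1e3).round(1),"turn deg",np.degrees((A.inv()*G).as_rotvec()).round(2),"q",s["q"].round(2),"f",s["contact_force"].round(1))
if __name__=="__main__": rep(float(sys.argv[1]))
E
python3 tgt.py 0.19
```

```text
7.525 shift tool mm [ 0.9  3.9 22.6] turn deg [-8.79  0.2   0.11] q [-0.09  0.45 -0.11  2.26  0.6   0.13 -0.64] f [-0.2 -0.3 -0.9]
```

Request:
play_rows(
  translation=[
    [0,0,0],
    [0,0,0],
    [0,0,0],
    [0,0,0],
    [0,0,0],
    [0,0,0],
  ],
  delta_rot=[
    [-2,0,0],
    [-2,0,0],
    [-2,0,0],
    [-2,0,0],
    [-0.8,0,0],
    [0,0,0],
  ],
  grip=[-1,-1,-1,-1,-1,-1],
)

```text
clock: 8.28
tool_pos: [0.4712, 0.0219, 0.2937]
eef_rot: [0.653, 0.731, 0.143, 0.136]
contact_force: [-0.6, -0.1, -1.3]
opening: 0.518
finger_force: 15.0
```

```bash
python3 tgt.py 0.19
```

```text
8.275 shift tool mm [ 3.6  7.6 23.6] turn deg [-5.21  0.67  0.24] q [-0.02  0.44 -0.21  2.32  1.66  0.13 -1.71] f [-0.6 -0.1 -1.3]
```

Request:
play_rows(
  translation=[
    [0,0,0],
    [0,0,0],
    [0,0,0],
    [0,0,0],
    [0,0,0],
    [0,0,0],
    [0,0,0],
    [0,0,0],
    [0,0,0],
    [0,0,0],
    [0,0,0],
  ],
  delta_rot=[
    [0,0,-9],
    [0,0,-9],
    [0,0,-9],
    [0,0,-9],
    [0,0,-9],
    [0,0,-9],
    [0,0,-9],
    [0,0,-9],
    [0,0,-9],
    [0,0,-9],
    [0,0,0],
  ],
  grip=[-1,-1,-1,-1,-1,-1,-1,-1,-1,-1,-1],
)

```text
clock: 9.65
tool_pos: [0.4713, 0.0221, 0.2938]
eef_rot: [-0.055, 0.979, 0.005, 0.198]
contact_force: [-0.6, -0.0, 0.2]
opening: 0.521
finger_force: 15.0
```

```bash
sed -i 's/np.c_\[M\[:,1\],M\[:,0\],-M\[:,2\]\]/np.c_[-M[:,0],M[:,1],-M[:,2]]/' tgt.py; python3 tgt.py 0.19
```

```text
9.65 shift tool mm [-7.4  3.4 23.7] turn deg [-0.69 -5.18  0.15] q [-0.15  0.44 -0.02  2.32  2.08  0.05 -0.55] f [-0.6 -0.   0.2]
```

Request:
play_rows(
  translation=[
    [-0.002,0.001,0.005],
    [-0.002,0.001,0.005],
    [-0.002,0.001,0.005],
    [-0.001,0,0.005],
    [0,0,0],
    [0,0,0],
    [0,0,0],
  ],
  delta_rot=[
    [-0.1,-1,0],
    [-0.1,-1,0],
    [-0.1,-1,0],
    [-0.1,-1,0],
    [-0.1,-1,0],
    [-0.2,-0.2,0],
    [0,0,0],
  ],
  grip=[-1,-1,-1,-1,-1,-1,-1],
)

```text
clock: 10.52
tool_pos: [0.4852, 0.0262, 0.2781]
eef_rot: [-0.056, 0.969, 0.013, 0.241]
contact_force: [-0.3, 0.1, -0.7]
opening: 0.513
finger_force: 15.0
```

```bash
python3 tgt.py 0.19
```

```text
10.525 shift tool mm [0.  0.6 3.8] turn deg [-0.   -0.04  0.17] q [ 0.12  0.51 -0.42  2.36  2.24  0.31 -0.71] f [-0.3  0.1 -0.7]
```

```bash
python3 - <<'E'
from h import *
w=r.snapshot("wrist"); c=r.get_calibration("wrist"); s=r.get_state()
for h,z,col in [(.044,.038,(0,0,255)),(.029,.038,(0,255,0))]:
    q=proj(c,sq(.5755,.037,.1125,h,z)); print(q.round()); cv2.polylines(w,[q.round().astype(int)],True,col,1)
A=R.from_quat(s["eef_rot"]).as_matrix(); t=np.linspace(0,2*np.pi,40)
for z in (.0418,.1058):
    P=s["tool_pos"]+np.c_[.023*np.cos(t),.023*np.sin(t),np.full(40,z)]@A.T
    cv2.polylines(w,[proj(c,P).round().astype(int)],True,(255,255,0),1)
cv2.imwrite("pics/w2.png",w)
E
```

```text
[[243. 175.]
 [249. 314.]
 [386. 314.]
 [393. 176.]]
[[269. 201.]
 [272. 292.]
 [364. 292.]
 [367. 201.]]
```

View pics/w2.png

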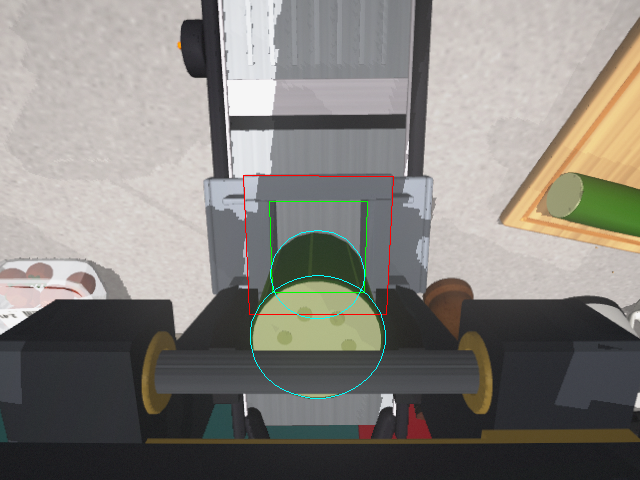

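The overlay lines up: the mouth (green, about (269..367, 201..292)) sits under the held courgette's lower end (cyan). I'll lower it now.

Request:
play_rows(
  translation=[
    [0,0,0.012],
    [0,0,0.012],
    [0,0,0.012],
    [0,0,0.012],
    [0,0,0.012],
    [0,0,0.01],
    [0,0,0.006],
    [0,0,0.004],
    [0,0,0.002],
    [0,0,0.002],
    [0,0,0],
  ],
  delta_rot=[
    [0,0,0.17],
    [0,0,0],
    [0,0,0],
    [0,0,0],
    [0,0,0],
    [0,0,0],
    [0,0,0],
    [0,0,0],
    [0,0,0],
    [0,0,0],
    [0,0,0],
  ],
  grip=[-1,-1,-1,-1,-1,-1,-1,-1,-1,-1,-1],
)

```text
clock: 11.95
tool_pos: [0.5243, 0.0309, 0.2041]
eef_rot: [-0.055, 0.969, 0.014, 0.242]
contact_force: [-0.0, 0.6, -0.2]
opening: 0.514
finger_force: 15.0
```

```bash
python3 tgt.py 0.1058
```

```text
11.95 shift tool mm [0.  0.4 4.1] turn deg [ 0.02 -0.    0.1 ] q [ 0.16  0.73 -0.5   2.32  2.35  0.49 -0.78] f [-0.   0.6 -0.2]
```

Request:
play_rows(
  translation=[
    [0,0,0.0015],
    [0,0,0.0015],
    [0,0,0.001],
    [0,0,0],
    [0,0,0],
  ],
  delta_rot=[
    [0,0,0],
    [0,0,0],
    [0,0,0],
    [0,0,0],
    [0,0,0],
  ],
  grip=[-1,-1,-1,-1,-1],
)

```text
clock: 12.58
tool_pos: [0.5261, 0.0311, 0.2005]
eef_rot: [-0.055, 0.969, 0.014, 0.241]
contact_force: [-0.5, -0.5, 0.8]
opening: 0.519
finger_force: 15.0
```

Request:
play_rows(
  translation=[
    [0,0,0.001],
    [0,0,0],
    [0,0,0],
  ],
  delta_rot=[
    [0,0,0],
    [0,0,0],
    [0,0,0],
  ],
  grip=[-1,-1,-1],
)

```text
clock: 12.95
tool_pos: [0.5261, 0.0309, 0.2002]
eef_rot: [-0.056, 0.969, 0.013, 0.242]
contact_force: [-4.9, -1.1, 9.1]
opening: 0.519
finger_force: 15.0
```

Contact felt at about 10 N along the deck normal, so I'll release and retract along the tool axis.

Request:
play_rows(
  translation=[
    [0,0,0],
    [0,0,0],
    [0,0,0],
    [0,0,0],
    [0,0,-0.02],
    [0,0,-0.03],
    [0,0,-0.03],
    [0,0,-0.03],
    [0,0,-0.02],
    [0,0,0],
  ],
  delta_rot=[
    [0,0,0],
    [0,0,0],
    [0,0,0],
    [0,0,0],
    [0,0,0],
    [0,0,0],
    [0,0,0],
    [0,0,0],
    [0,0,0],
    [0,0,0],
  ],
  grip=[0.2,0.4,0.6,0.6,0.6,0.6,0.6,0.6,0.6,0.6],
)

```text
clock: 14.2
tool_pos: [0.4659, 0.0242, 0.3155]
eef_rot: [-0.056, 0.968, 0.013, 0.243]
contact_force: [0.2, 0.5, -1.0]
opening: 0.797
finger_force: 0.0
```

```bash
python3 tgt.py 0.23; python3 - <<'E'
from h import *
w=r.snapshot("wrist"); c=r.get_calibration("wrist")
o,M=carr(.5755,.037,.1125); t=np.linspace(0,2*np.pi,40)
for z in (0,.064):
    P=o+np.c_[.023*np.cos(t),.023*np.sin(t),np.full(40,z)]@M.T
    cv2.polylines(w,[proj(c,P).round().astype(int)],True,(255,255,0),1)
cv2.imwrite("pics/w3.png",w[100:340,160:480])
E
```

```text
14.2 shift tool mm [0.5 0.4 5.9] turn deg [-0.03  0.13  0.12] q [ 0.05  0.4  -0.3   2.37  2.14  0.19 -0.63] f [ 0.2  0.5 -1. ]
```

View pics/w3.png

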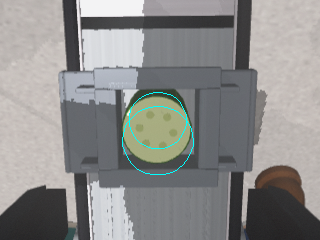

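The courgette stands in the well with its top at crop (157,130). It has slid about 6 mm to the low wall, which is fine. Now to the holder.

Request:
play_rows(
  translation=[
    [0,0,0],
    [0,0,0],
    [0,0,0],
    [0,0,0],
    [0,0,0],
    [0,0,0],
    [0,0,0],
    [0,0,0],
    [0,0,0],
    [0,0,0],
    [0,0,0],
    [0,0,0],
    [-0.024,-0.033,0.006],
    [-0.024,-0.033,0.006],
    [-0.024,-0.033,0.006],
    [-0.024,-0.033,0.006],
    [-0.024,-0.033,0.006],
    [-0.024,-0.033,0.006],
    [-0.024,-0.033,0.006],
    [-0.022,-0.03,0.006],
  ],
  delta_rot=[
    [0,3.5,0],
    [0,3.5,0],
    [0,3.5,0],
    [0,3.5,0],
    [0,3.5,0],
    [0,3.5,0],
    [0,3.5,0],
    [0,3.6,0],
    [0,0,8],
    [0,0,8],
    [0,0,8],
    [0,0,7.4],
    [0,0,0],
    [0,0,0],
    [0,0,0],
    [0,0,0],
    [0,0,0],
    [0,0,0],
    [0,0,0],
    [0,0,0],
  ],
  grip=[0.6,0.6,0.6,0.6,0.6,0.6,0.6,0.6,0.6,0.6,0.6,0.6,0.6,0.6,0.6,0.6,0.6,0.6,0.6,0.6],
)

```text
clock: 16.75
tool_pos: [0.5344, -0.3035, 0.2767]
eef_rot: [0.221, 0.973, 0.006, 0.061]
contact_force: [0.6, -0.2, 0.0]
opening: 0.801
finger_force: 0.0
```

```bash
cat > hld.py <<'E'
from court import *
from itertools import product
def hrep(x,y,w,zt):
    s=r.get_state(); A=R.from_quat(s["eef_rot"]); a=w+np.pi/2
    yv=np.array([np.cos(a),np.sin(a),0]); G=R.from_matrix(np.c_[[-yv[1],yv[0],0],yv,[0,0,-1]])
    print(s["clock"],"pos",s["tool_pos"].round(4),"shift tool mm",(A.inv().apply(np.array([x,y,zt])-s["tool_pos"])*1e3).round(1),"turn",np.degrees((A.inv()*G).as_rotvec()).round(2),"q",s["q"].round(2))
E
python3 - <<'E'
from hld import *
hrep(.5285,-.2931,-.437,.25)
w=r.snapshot("wrist"); c=r.get_calibration("wrist"); cv2.imwrite("pics/w4raw.png",w)
for d in r.silhouettes("wrist","food_holder"):
    v,u=np.nonzero(d["pixels"]); print(d["confidence"],u.min(),u.max(),v.min(),v.max())
for h,z in ((.053,0),(.053,.009),(.018,.079)):
    q=np.array([[a*h,b*h,z] for a,b in [(-1,-1),(1,-1),(1,1),(-1,1)]])@R.from_euler('z',-.437).as_matrix().T+[.5285,-.2931,0]
    p=proj(c,q); print(p.round()); cv2.polylines(w,[p.round().astype(int)],True,(255,0,0),1)
cv2.imwrite("pics/w4.png",w)
E
```

```text
16.75 pos [ 0.5344 -0.3035  0.2767] shift tool mm [12.9  5.8 25.6] turn [ 2.21  6.67 -0.6 ] q [ 0.79  0.72 -0.58  1.71  0.52  0.74  1.1 ]
0.66 244 375 101 226
[[254.  97.]
 [263. 221.]
 [379. 218.]
 [384.  95.]]
[[253.  97.]
 [262. 224.]
 [381. 221.]
 [387.  95.]]
[[298. 156.]
 [300. 208.]
 [352. 207.]
 [353. 155.]]
```

View pics/w4.png

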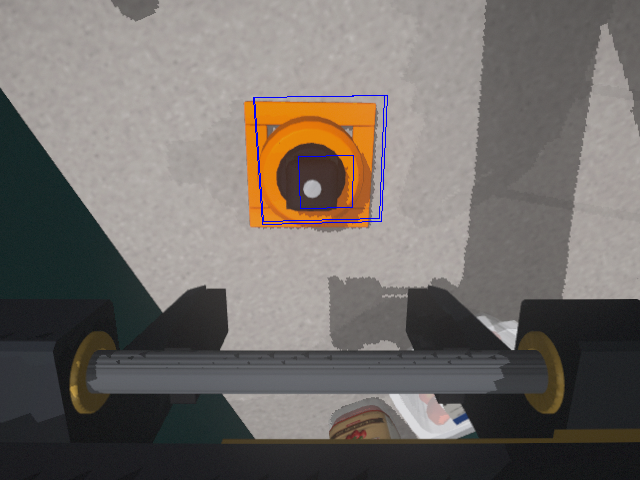

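The holder's brim corners are at (245,101), (378,104), (370,228) and (250,227), and the stem top is at (312,188). I'll refine its pose.

```bash
python3 - <<'E'
from hld import *
from scipy.optimize import least_squares
c=r.get_calibration("wrist"); w=cv2.imread("pics/w4raw.png")
# orange mask -> refine the sides by line fits
hsv=cv2.cvtColor(w,cv2.COLOR_BGR2HSV); m=cv2.inRange(hsv,(5,150,60),(25,255,255)); m[:90]=0;m[240:]=0
cnt=max(cv2.findContours(m,0,1)[0],key=cv2.contourArea)[:,0].astype(float)
def side(sel):
    vx,vy,x,y=cv2.fitLine(cnt[sel].astype(np.float32),cv2.DIST_HUBER,0,.01,.01).ravel(); return np.cross([x,y,1],[x+vx,y+vy,1])
u,v=cnt.T
hull=cv2.convexHull(cnt.astype(np.float32))[:,0]; q0=np.array([(245,101),(378,104),(370,228),(250,227)],float)
L=[]
for i in range(4):
    a,b=q0[i],q0[(i+1)%4]; d=(b-a)/np.linalg.norm(b-a); t=(cnt-a)@d; e=abs((cnt-a)@[-d[1],d[0]]); L.append(side((t>12)&(t<np.linalg.norm(b-a)-12)&(e<4)))
C=[]
for i in range(4):
    p=np.cross(L[i-1],L[i]); C.append(p[:2]/p[2])
C=np.array(C); print(C.round(1))
def mdl(p,z): 
    q=np.array([[a*.053,b*.053,z] for a,b in [(-1,-1),(1,-1),(1,1),(-1,1)]])@R.from_euler('z',p[2]).as_matrix().T+[p[0],p[1],0]; return proj(c,q)
# order: TL,TR,BR,BL == model 0,3,2,1
for z in (0.0,.006,.009):
    f=lambda p:(mdl(p,z)[[0,3,2,1]]-C).ravel()
    s=least_squares(f,[.528,-.293,-.437]); print(z,s.x.round(4),np.degrees(s.x[2]),f(s.x).round(1))
print("stem",onz(c,(312.5,188),.082))
hrep(*s.x,.25)
E
```

```text
[[244.2 101.6]
 [375.1 103.2]
 [367.2 226. ]
 [249.8 226. ]]
0.0 [ 0.5285 -0.301  -0.4678] -26.80242222925486 [ 0.6  0.4 -0.8  0.6 -0.6 -0.6  0.8 -0.8]
0.006 [ 0.5276 -0.3007 -0.4678] -26.8024533276152 [-0.5 -0.4  0.4 -0.3  0.3  0.6 -0.2  0.4]
0.009 [ 0.5272 -0.3006 -0.4678] -26.80247082112661 [-1.1 -0.9  1.  -0.7  0.8  1.2 -0.6  1. ]
stem [ 0.52674444 -0.29971723  0.082     ]
16.85 pos [ 0.5336 -0.3074  0.2758] shift tool mm [11.7  2.4 24.7] turn [2.14 6.67 0.77] q [ 0.79  0.72 -0.57  1.71  0.52  0.74  1.1 ]
```

Request:
play_rows(
  translation=[
    [0,0,0],
    [0,0,0],
    [0,0,0],
    [0,0,0],
  ],
  delta_rot=[
    [1.1,3.3,0.4],
    [1.0,3.4,0.4],
    [0,0,0],
    [0,0,0],
  ],
  grip=[0.6,0.6,0.6,0.6],
)

```text
clock: 17.35
tool_pos: [0.5345, -0.3013, 0.2779]
eef_rot: [0.228, 0.974, 0.001, 0.001]
contact_force: [0.5, -1.0, -0.0]
opening: 0.799
finger_force: 0.0
```

```bash
python3 -c "
from hld import *
hrep(.5272,-.3003,-.4678,.114)"
```

```text
17.35 pos [ 0.5345 -0.3013  0.2779] shift tool mm [  7.3  -2.8 163.9] turn [0.17 0.1  0.47] q [ 0.75  0.75 -0.57  1.62  0.48  0.91  1.12]
```

Request:
play_rows(
  translation=[
    [0.007,-0.003,0.02],
    [0,0,0.03],
    [0,0,0.03],
    [0,0,0.03],
    [0,0,0.025],
    [0,0,0.015],
    [0,0,0.01],
    [0,0,0],
    [0,0,0],
  ],
  delta_rot=[
    [0.17,0.1,0.47],
    [0,0,0],
    [0,0,0],
    [0,0,0],
    [0,0,0],
    [0,0,0],
    [0,0,0],
    [0,0,0],
    [0,0,0],
  ],
  grip=[0.6,0.6,0.6,0.6,0.6,0.6,0.6,0.6,0.6],
)

```text
clock: 18.48
tool_pos: [0.528, -0.3017, 0.1195]
eef_rot: [0.232, 0.973, -0.0, 0.001]
contact_force: [-0.2, 0.0, -1.1]
opening: 0.798
finger_force: 0.0
```

```bash
python3 -c "
from hld import *
hrep(.5272,-.3003,-.4678,.114)"
```

```text
18.475 pos [ 0.528  -0.3017  0.1195] shift tool mm [1.3 0.9 5.5] turn [-0.02  0.15 -0.04] q [ 0.68  0.95 -0.43  1.73  0.64  0.6   0.97]
```

Request:
play_rows(
  translation=[
    [0.001,0.001,0.003],
    [0,0,0.0025],
    [0,0,0],
    [0,0,0],
    [0,0,0],
    [0,0,0],
    [0,0,0],
    [0,0,0],
    [0,0,0],
    [0,0,0],
  ],
  delta_rot=[
    [0,0,0],
    [0,0,0],
    [0,0,0],
    [0,0,0],
    [0,0,0],
    [0,0,0],
    [0,0,0],
    [0,0,0],
    [0,0,0],
    [0,0,0],
  ],
  grip=[0.6,0.6,0.6,-1,-1,-1,-1,-1,-1,-1],
  squeeze=45,
)

```text
clock: 19.73
tool_pos: [0.5273, -0.2999, 0.1132]
eef_rot: [0.232, 0.973, -0.0, 0.001]
contact_force: [1.7, 2.2, -0.9]
opening: 0.408
finger_force: 45.0
```

```bash
python3 -c "
from hld import *
hrep(.5272,-.3003,-.4678,.114)"
```

```text
19.725 pos [ 0.5273 -0.2999  0.1132] shift tool mm [-0.1 -0.4 -0.8] turn [ 0.    0.07 -0.03] q [ 0.67  0.96 -0.42  1.74  0.65  0.59  0.96]
```

Request:
play_rows(
  translation=[
    [0,0,-0.015],
    [0,0,-0.035],
    [0,0,-0.04],
    [0,0,-0.045],
    [0,0,-0.045],
    [0,0,-0.036],
    [0,0,0],
    [0,0,0],
    [0,0,0],
    [0,0,0],
    [0.0025,0.03,0],
    [0.0025,0.04,0],
    [0.0025,0.04,0],
    [0.0025,0.04,0],
    [0.0025,0.04,0],
    [0.0025,0.04,0],
    [0.0025,0.04,0],
    [0.0025,0.035,0],
    [0.0025,0.025,0],
    [0,0,0],
  ],
  delta_rot=[
    [0,0,0],
    [0,0,0],
    [0,0,0],
    [0,0,0],
    [0,0,0],
    [0,0,-4],
    [0,0,-8],
    [0,0,-8],
    [0,0,-8],
    [0,0,-5.2],
    [0,0,0],
    [0,0,0],
    [0,0,0],
    [0,0,0],
    [0,0,0],
    [0,0,0],
    [0,0,0],
    [0,0,0],
    [0,0,0],
    [0,0,0],
  ],
  grip=[-1,-1,-1,-1,-1,-1,-1,-1,-1,-1,-1,-1,-1,-1,-1,-1,-1,-1,-1,-1],
)

```text
clock: 22.22
tool_pos: [0.467, 0.0267, 0.3295]
eef_rot: [-0.057, 0.998, -0.001, 0.0]
contact_force: [0.9, -0.3, -5.0]
opening: 0.405
finger_force: 45.0
```

```bash
python3 tgt.py 0.23
```

```text
22.225 shift tool mm [-0.9 -1.9 19.4] turn deg [ -0.07 -27.98   0.14] q [ 0.34  0.53 -0.77  1.97  0.5   0.84  0.98] f [ 0.9 -0.3 -5. ]
```

Request:
play_rows(
  translation=[
    [0,0,0],
    [0,0,0],
    [0,0,0],
    [0,0,0],
    [0,0,0],
    [0,0,0],
    [0,0,0],
    [0,0,0],
    [0,0,0],
    [0,0,0],
    [0,0,0],
    [0,0,0],
  ],
  delta_rot=[
    [0,-3,0],
    [0,-3,0],
    [0,-3,0],
    [0,-3,0],
    [0,-3,0],
    [0,-3,0],
    [0,-2.5,0],
    [0,-2.5,0],
    [0,-2.5,0],
    [0,-2.5,0],
    [0,0,0],
    [0,0,0],
  ],
  grip=[-1,-1,-1,-1,-1,-1,-1,-1,-1,-1,-1,-1],
)

```text
clock: 23.72
tool_pos: [0.4659, 0.0231, 0.3272]
eef_rot: [-0.053, 0.973, 0.009, 0.226]
contact_force: [1.1, -0.2, -4.8]
opening: 0.403
finger_force: 45.0
```

```bash
python3 tgt.py 0.23
```

```text
23.725 shift tool mm [ 5.3  1.6 16.5] turn deg [-0.44 -1.82 -0.08] q [ 0.01  0.37 -0.25  2.33  1.57  0.13 -0.06] f [ 1.1 -0.2 -4.8]
```

Request:
play_rows(
  translation=[
    [0.002,0.001,0.006],
    [0.002,0.0006,0.007],
    [0.0013,0,0.007],
    [0,0,0.007],
    [0,0,0.007],
    [0,0,0.007],
    [0,0,0],
    [0,0,0],
  ],
  delta_rot=[
    [-0.2,-0.6,0],
    [-0.2,-0.6,0],
    [0,-0.6,0],
    [0,0,0],
    [0,0,0],
    [0,0,0],
    [0,0,0],
    [0,0,0],
  ],
  grip=[-1,-1,-1,-1,-1,-1,-1,-1],
)

```text
clock: 24.72
tool_pos: [0.4796, 0.0272, 0.2883]
eef_rot: [-0.055, 0.969, 0.014, 0.241]
contact_force: [0.5, 0.2, -4.6]
opening: 0.406
finger_force: 45.0
```

```bash
python3 tgt.py 0.205; python3 - <<'E'
from h import *
s=r.get_state(); o,M=carr(.5755,.037,.1125); tz=R.from_quat(s["eef_rot"]).apply([0,0,1])
ims=[]
for n,(x,y) in (("scene",(225,160)),("side",(230,180))):
    w=r.snapshot(n); c=r.get_calibration(n)
    q=proj(c,sq(.5755,.037,.1125,.044,.038)); cv2.polylines(w,[q.round().astype(int)],True,(0,0,255),1)
    A=R.from_quat(s["eef_rot"]).as_matrix(); P=s["tool_pos"]+np.array([[a*.053,b*.053,.1132] for a,b in [(-1,-1),(1,-1),(1,1),(-1,1)]])@A.T
    cv2.polylines(w,[proj(c,P).round().astype(int)],True,(255,0,0),1)
    ims.append(cv2.resize(w[y:y+150,x:x+150],(400,400),interpolation=cv2.INTER_CUBIC))
cv2.imwrite("pics/pre.png",np.hstack(ims))
E
```

```text
24.725 shift tool mm [-0.  -1.   0.3] turn deg [ 0.01 -0.03  0.02] q [ 0.21  0.5  -0.57  2.36  2.03  0.35 -0.52] f [ 0.5  0.2 -4.6]
```

View pics/pre.png

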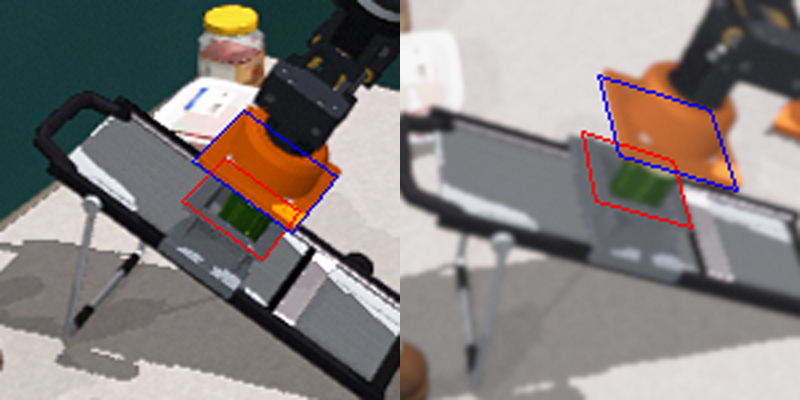

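The holder hangs above the courgette, and its blue predicted brim matches in both views. Before seating I'll refine the carriage pose numerically, by edge alignment on the two saved wrist pictures.

```bash
python3 - <<'E'
from h import *
from scipy.optimize import minimize
s=r.get_state(); c=r.get_calibration("wrist"); A=R.from_quat(s["eef_rot"]); 
rel_p=A.inv().apply(c["eye"]-s["tool_pos"]); rel_R=A.inv()*R.from_quat(c["rotation"])
def cam(pos,rot): return dict(c,eye=pos+rot.apply(rel_p),rotation=(rot*rel_R).as_quat())
c0=cam(np.array([.62501777,.00002729,.30275537]),R.from_quat([7.07093583e-01,7.07119977e-01,4.4e-05,3.7e-05]))
print("check eye",c0["eye"],"vs .6243065 .06604634 .38443247")
o,M=carr(.5755,.037,.1125); G=R.from_matrix(np.c_[-M[:,0],M[:,1],-M[:,2]])
r3=G*R.from_rotvec(np.radians([-.03,.13,.12])).inv(); p3=o+M[:,2]*.23-r3.apply(np.array([.5,.4,5.9])/1e3)
print(p3, "vs .4659 .0242 .3155"); c3=cam(p3,r3)
def lab(im): return cv2.GaussianBlur(im,(0,0),1.2).astype(np.float32)
w0=lab(cv2.imread("pics/w0.png")); w3=lab(cv2.imread("pics/w3.png"))
def grad(im): return [cv2.Sobel(im,cv2.CV_32F,*d,ksize=3)/8 for d in ((1,0),(0,1))]
D=[(grad(w0),c0,np.zeros(2)),(grad(w3),c3,np.array([160,100]))]
def score(p,which=(0,1),squares=((.044,.038),(.029,.038))):
    tot=0
    for k in which:
        (gx,gy),cc,off=D[k]
        for h,z in squares:
            q=proj(cc,sq(*p,h,z))-off
            for i in range(4):
                a,b=q[i],q[(i+1)%4]; t=np.linspace(.06,.94,60)[:,None]; P=(a+(b-a)*t).astype(np.float32); d=(b-a)/np.linalg.norm(b-a); n=(-d[1],d[0])
                X=cv2.remap(gx,P[None,:,0].copy(),P[None,:,1].copy(),1)[0]*n[0]+cv2.remap(gy,P[None,:,0].copy(),P[None,:,1].copy(),1)[0]*n[1]
                tot+=np.minimum(np.linalg.norm(X,axis=-1),12).mean()
    return tot
for name,w in (("w0",(0,)),("w3",(1,)),("both",(0,1))):
    best=max(((score((.5755+dx/1e3,.037+dy/1e3,.1125+np.radians(a)),w),dx,dy,a) for dx in np.arange(-6,6.1,1) for dy in np.arange(-6,6.1,1) for a in np.arange(-2,2.1,.5)))
    print(name,best,"ref",score((.5755,.037,.1125),w))
x0,y0=160,100
print("flange px in w3 crop",(proj(c3,sq(.5755,.037,.1125,.044,.038))-[x0,y0]).round(1).tolist(),"mouth",(proj(c3,sq(.5755,.037,.1125,.029,.038))-[x0,y0]).round(1).tolist())
E
```

```text
check eye [0.62476895 0.06714191 0.38482257] vs .6243065 .06604634 .38443247
[0.46592324 0.02422195 0.31551735] vs .4659 .0242 .3155
w0 (np.float64(62.55248740223274), np.float64(0.0), np.float64(2.0), np.float64(1.0)) ref 57.170803288753646
w3 (np.float64(75.5368210442588), np.float64(-1.0), np.float64(0.0), np.float64(1.0)) ref 64.98828802249845
both (np.float64(124.18916466469457), np.float64(-1.0), np.float64(0.0), np.float64(1.0)) ref 122.15909131125208
flange px in w3 crop [[93.4, 68.0], [98.1, 188.4], [216.9, 188.6], [222.1, 68.1]] mouth [[115.9, 89.9], [117.9, 169.3], [197.3, 169.4], [199.6, 90.0]]
```

The pose is confirmed within about 1 mm and 1 degree, against a clearance of 4 mm. I'll lower, slowly at the end.

Request:
play_rows(
  translation=[
    [0,-0.0005,0.01],
    [0,0,0.01],
    [0,0,0.008],
    [0,0,0.005],
    [0,0,0.004],
    [0,0,0.004],
    [0,0,0.003],
    [0,0,0.003],
    [0,0,0.002],
    [0,0,0],
  ],
  delta_rot=[
    [0,0,-0.5],
    [0,0,0],
    [0,0,0],
    [0,0,0],
    [0,0,0],
    [0,0,0],
    [0,0,0],
    [0,0,0],
    [0,0,0],
    [0,0,0],
  ],
  grip=[-1,-1,-1,-1,-1,-1,-1,-1,-1,-1],
)

```text
clock: 26.08
tool_pos: [0.5025, 0.0292, 0.2449]
eef_rot: [-0.059, 0.969, 0.013, 0.241]
contact_force: [-1.6, 0.3, -4.5]
opening: 0.407
finger_force: 45.0
```

```bash
python3 tgt.py 0.1452
```

```text
26.075 shift tool mm [-0.1 -0.4 11. ] turn deg [ 0.01 -0.03  0.51] q [ 0.24  0.64 -0.63  2.34  2.14  0.48 -0.59] f [-1.6  0.3 -4.5]
```

Request:
play_rows(
  translation=[
    [0,0,0.002],
    [0,0,0.002],
    [0,0,0.002],
    [0,0,0.0015],
    [0,0,0.0015],
    [0,0,0],
  ],
  delta_rot=[
    [0,0,0],
    [0,0,0],
    [0,0,0],
    [0,0,0],
    [0,0,0],
    [0,0,0],
  ],
  grip=[-1,-1,-1,-1,-1,-1],
)

```text
clock: 26.82
tool_pos: [0.5067, 0.0296, 0.237]
eef_rot: [-0.059, 0.969, 0.013, 0.241]
contact_force: [-0.9, -0.2, -3.8]
opening: 0.403
finger_force: 45.0
```

```bash
python3 tgt.py 0.1452
```

```text
26.825 shift tool mm [-0.  -0.3  2. ] turn deg [ 0.   -0.02  0.5 ] q [ 0.24  0.67 -0.63  2.34  2.15  0.5  -0.6 ] f [-0.9 -0.2 -3.8]
```

Request:
play_rows(
  translation=[
    [0,0,0.001],
    [0,0,0.0005],
    [0,0,0],
    [0,0,0],
  ],
  delta_rot=[
    [0,0,0],
    [0,0,0],
    [0,0,0],
    [0,0,0],
  ],
  grip=[-1,-1,-1,-1],
)

```text
clock: 27.32
tool_pos: [0.5074, 0.0297, 0.2358]
eef_rot: [-0.059, 0.969, 0.013, 0.241]
contact_force: [-1.7, -0.8, -2.4]
opening: 0.405
finger_force: 45.0
```

Request:
play_rows(
  translation=[
    [0,0,0.0005],
    [0,0,0],
    [0,0,0],
  ],
  delta_rot=[
    [0,0,0],
    [0,0,0],
    [0,0,0],
  ],
  grip=[-1,-1,-1],
)

```text
clock: 27.7
tool_pos: [0.5075, 0.0296, 0.2354]
eef_rot: [-0.059, 0.969, 0.013, 0.241]
contact_force: [-3.7, 0.0, -0.3]
opening: 0.407
finger_force: 45.0
```

Request:
play_rows(
  translation=[
    [0,0,0.0005],
    [0,0,0],
    [0,0,0],
  ],
  delta_rot=[
    [0,0,0],
    [0,0,0],
    [0,0,0],
  ],
  grip=[-1,-1,-1],
)

```text
clock: 28.08
tool_pos: [0.5075, 0.0296, 0.2352]
eef_rot: [-0.059, 0.969, 0.012, 0.242]
contact_force: [-5.6, -0.9, 5.6]
opening: 0.403
finger_force: 45.0
```

```bash
python3 tgt.py 0.1452; python3 -c "
from h import *
print(r.get_state()['moment'])"
```

```text
28.075 shift tool mm [-0.2 -0.3  0.2] turn deg [-0.01 -0.    0.53] q [ 0.24  0.67 -0.63  2.34  2.16  0.5  -0.6 ] f [-5.6 -0.9  5.6]
[0.08286576 1.09858591 0.04930932]
```

Seated: the TCP no longer advances and force has built to about 8 N along the rim normal. I'll release and retract.

Request:
play_rows(
  translation=[
    [0,0,0],
    [0,0,0],
    [0,0,0],
    [0,0,0],
    [0,0,0],
    [0,0,0],
    [0,0,-0.01],
    [0,0,-0.02],
    [0,0,-0.03],
    [0,0,-0.03],
    [0,0,-0.02],
    [0,0,0],
    [0,0,0],
  ],
  delta_rot=[
    [0,0,0],
    [0,0,0],
    [0,0,0],
    [0,0,0],
    [0,0,0],
    [0,0,0],
    [0,0,0],
    [0,0,0],
    [0,0,0],
    [0,0,0],
    [0,0,0],
    [0,0,0],
    [0,0,0],
  ],
  grip=[0,0.1,0.2,0.4,0.6,0.6,0.6,0.6,0.6,0.6,0.6,0.6,0.6],
  squeeze=15,
)

```text
clock: 29.7
tool_pos: [0.4566, 0.0241, 0.3318]
eef_rot: [-0.059, 0.969, 0.013, 0.241]
contact_force: [-0.2, -0.9, 1.0]
opening: 0.801
finger_force: 0.0
```

```bash
python3 - <<'E'
from h import *
s=r.get_state(); print(s["clock"],s["tool_pos"],s["contact_force"])
o,M=carr(.5755,.037,.1125); ims=[]
for n,(x,y),k in (("scene",(235,170),130),("side",(245,190),130),("wrist",(190,60),260)):
    c=r.get_calibration(n); w=r.snapshot(n)
    w=cv2.resize(w[y:y+k,x:x+k],(520 if k==260 else 260,)*2,interpolation=cv2.INTER_CUBIC); f=w.shape[0]/k
    def P(p): return ((proj(c,p)-[x,y])*f).round().astype(int)
    cv2.polylines(w,[P(sq(.5755,.037,.1125,.053,.0405))],True,(255,0,0),1)
    a=P(np.array([o+M@[0,0,.111],o+M@[0,0,.140]])); cv2.circle(w,tuple(map(int,a[1])),4,(255,255,0),1)
    ims.append(w)
cv2.imwrite("pics/fin.png",np.hstack([np.vstack(ims[:2]),ims[2]]))
E
```

```text
29.7 [0.45662133 0.02414796 0.33181414] [-0.23077357 -0.864237    1.04800024]
```

View pics/fin.png

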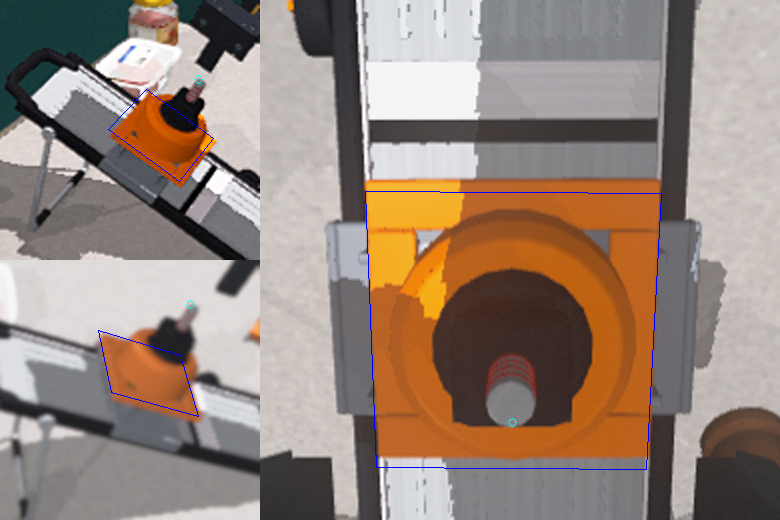

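The brim lies square on the rim, with corners in the wrist crop at (365,180), (660,180), (648,457) and (377,457). That is the predicted size, slid about 3.5 mm downhill within the lip clearance. The ringed stem stands up with its top at (510,403), and the gripper is clear.

```bash
python3 -c "
from plant import r
print(r.finish_job())"
```

```text
the job is handed in; nothing more can be done
None
```

The job is handed in: the courgette piece is standing in the carriage well, and the smaller orange holder is seated flat on the rim over it with its ringed stem up, finished at about 30 s of the 58 s allowed.

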